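# Swing the articulator shut and hold its pin down

### The arm

A 6-joint arm with a two-finger parallel gripper is mounted at the origin on a cart in front of the work surface, level with it; the furniture and walls round the work are solid. World frame = base frame: x ahead of the robot, y to its left, z up, the work surface at z = 0. Lengths are in m, angles in rad, forces in N, time in s.
With the tool pointing down it reaches from about 0.375 to 0.9 m from the base axis. Payload 3.1 kg.
Tool frame: the origin (TCP) lies between the finger pads; the fingertips stand manip.nose_length ahead of it and the grasp point (between the pads) lies 5 mm behind it (manip.nose_length is the distance from the TCP to the fingertips, in m); z points along the fingers, y is the line along which they close (so a half turn about z gives the same grasp; the last joint's range is limited). The gripper opens to 85 mm and grips with 20 to 120 N. Pads are 22 mm wide; open, the fingers measure 114 mm over their backs; the gripper's body (76 mm by 85 mm) begins 54 mm behind the grasp point. The pads swing forward as they close: fully open they stand 13 mm farther back than shut.
Start: joints at [-1.486, 0.527, 1.433, -0, 1.181, -0.178], TCP at [0.163, -0.603, 0.245] pointing down, gripper open.
Joint ranges: [-3.08, 3.08], [-0.75, 2.2], [0.22, 2.44], [-1.43, 4.57], [0, 2.65], [-2.85, 2.85]. Speed limits (rad/s): [2.79, 2.79, 3.14, 3.14, 3.14, 3.14].

### API

Orientations are given as a unit quaternion [x, y, z, w].
In Python, from station import monitor, eyes, job, manip gives the robot as it stands.
- The arm moves only by the shell command python3 -m pendant 'ROWS' [FORCE]. ROWS is JSON, a list that holds one entry, the list of rows, each a list of 7 numbers: the shift along the tool's x, y, z as a fraction of full scale, then the turn, a rotation vector about the tool's x, y, z as a fraction of full scale, then the opening, from 0 (shut) to 1 (fully open). A call has 1 to 20 rows; each row shifts and turns the commanded pose from where the row before left it, along the tool's axes as they then stand; what a row does not reach is not made up. Full scale, the value 1, is 800 mm for a shift and 0.12 rad for a turn. A row lasts 1/10 s, in which the tool goes at most 50 mm and 8.59 degrees, less where a joint would pass 70% of its speed; a pose out of reach is approached as far as the arm can. A call with a number of a shift or a turn outside -1 to 1 is refused whole. A call with a gripper value outside its range is refused whole. The fingers move at their own pace and stop on an object; FORCE is the grip in N (left out, the last holds). Time passes only in rows, so rows that do not move let the fingers close. It gives the time, the measured TCP pose, the force, the opening and the grip force at its end, in the units of the state.
- monitor.sense(): the state, without advancing time (a new reading comes with each control period).
- eyes.snapshot(name): name is "scene" or "top" or "wrist"; returns a dict with "pixels" (420x560x3 uint8, red, green, blue), "depth" (420x560 float32, m along the optical axis (not along the pixel's ray), 0 where there is no reading), "intrinsics" (3x3 intrinsics, pixels), "eye" and "attitude" of the camera in the world. Camera axes: x right, y down, z forward; pixel columns grow to the right and rows downward; lengths in m; the calibration is good to about 2 mm. A picture is of the moment at which its call begins.
- job.sign_off(): hands the job in; it is judged then, once.
The state is a dict: "t": time; "q": joint angles; "qd": joint speeds; "tau": joint torques, N m; "tcp_pos": TCP position; "tool_rot": TCP orientation; "force": force on the tool from outside, world axes, zero at the start; "ft_torque": the same for the moment, N m; "finger_gap": opening from 0.0 (shut) to 1.0 (fully open); "gripper_force": force on a finger pad.
Only numpy, scipy, OpenCV 4.12 (cv2) and the standard library are available. Lean on these libraries where they do the work, as an engineer would, in place of code of your own. Each camera call takes 0.05 s, during which the arm holds its last target. There are 200 camera calls.

### The job

The articulator on the blue mat stands open, its upper arm thrown back. Push the upper arm over from behind with a fingertip, without gripping it, let it down gently until it is fully shut, and finish while still pressing down lightly with the fingertip on the blue knob above its front pin, as one holds it while a mounting sets. The articulator keeps its place, standing flat, and the things round it are left alone.

Things in the scene. Friction and masses are not known exactly. Their poses are not given: they have to be found in the camera images.
- articulator: Off-white hinge articulator (dental jaw simulator), loose on the blue mat, 0.9 kg, 93 x 87 x 97 mm when shut. Origin: centre of its underside; own x points to its back, z up. Base 80 x 78 mm, 7 mm thick, with a toothed cast on it. Two posts at the back carry the hinge: axis along own y at x = +39, z = 80 mm, blue screws on its ends (to y = +-44). It slides if pushed sideways with over 4 N.
- articulator_upper_arm (a joint): Hinge angle of the upper arm (rad): 0 = shut (firm stop), 1.57 = bar upright, 1.83 = fully back; starts 1.5 to 1.8. A flat bar 16 mm wide; shut, level at z = 76 to 84 mm from the hinge to x = -44 mm, a 46 mm round plate under it, and a thin pin at x = -39 mm down to z = 8 mm. A stiff hinge: the arm stays at any angle where it is left; swinging takes 1 to 1.5 N at the knob.
- pin_knob (a point): Centre of the outer end face of the small blue knob on the pin's head, at the free end of the arm; moves with it. Knob 15 mm wide, 9 mm high, its face 13 mm proud of the bar's upper (open: rear) side; point z points out of the face. It lies 78 mm along the bar from the hinge axis and 17 mm off it; shut, at x = -39, z = 97 mm of the articulator.
- bur_block: Small aluminium block with burs standing in it, 34 x 66 x 44 mm, right of the mat. Origin: centre of its underside. A bystander.
- separator: Pink bottle with a white ribbed cap, 43 x 45 x 105 mm, standing right of the mat. Origin: centre of its underside. A bystander.
- rubber_bowl: Green rubber mixing bowl, 115 mm wide, 64 mm high, in front of the mat. Origin: centre of its underside. A bystander.
Mind the look-alikes: they are no part of the job. What is shaped like the articulator but orange is not meant.

How it is judged:
On the way, in this order (a step that is already met when the one before it is completed fails the run):
1. the fingers have pushed the upper arm over past upright (value of joint articulator_upper_arm below 1.25 rad and contact force between the fingers and articulator above 0.2 N).
2. the arm is shut (value of joint articulator_upper_arm below 0.04 rad), for 0.2 s.
At the end, for the whole second after the job is handed in: the upper arm is shut (hinge within 0.035 rad of its stop) and a fingertip, coming from above the knob on the pin's head and within 40 mm of it sideways, presses it with 2 to 25 N; the articulator stands flat and still, within 30 mm of where it stood (value of joint articulator_upper_arm below 0.035 rad and contact force between the fingers and articulator between 2 and 25 N and horizontal distance between the grasp point and pin_knob below 0.04 m and z of the grasp point in the frame of articulator above 0.103 m and distance of articulator from where it was at the start of the episode below 0.03 m and angle between articulator's own z axis and vertical below 0.06 rad and linear speed of articulator below 0.02 m/s); the arm keeps its last pose, push and grip.
It fails at once if the arm slams: it comes down the last 0.5 rad faster than 3 rad/s (value of joint articulator_upper_arm below 0.5 rad and velocity of joint articulator_upper_arm below -3 rad/s).
It fails at once if the arm is gripped or shoved: over 16 N between fingers and articulator while the arm swings (value of joint articulator_upper_arm above 0.1 rad and contact force between the fingers and articulator above 16 N).
It fails at once if the articulator is pressed with over 40 N (contact force between the fingers and articulator above 40 N).
It fails at once if the articulator is lifted, tipped or pushed over 30 mm out of its place (height (world z) of articulator above 0.014 m or angle between articulator's own z axis and vertical above 0.15 rad or distance of articulator from where it was at the start of the episode above 0.03 m).
It fails at once if the bur block, bottle or bowl is moved over 15 mm (distance of any of bur_block, rubber_bowl, separator from where it was at the start of the episode above 0.015 m).
It also fails if it takes over 32 s, if anything falls off the work surface, if the arm or the gripper's body presses on something with over 40 N, if the wrist force passes 120 N, or if a joint passes its speed limit or range.

## Working session

There is one attempt and no reset: what is moved stays moved. The work goes in short steps, Python scripts to look and compute and a shell command to move; the robot and the scene stay as the last step left them, time stands still between calls to the robot, and variables do not carry over. Pictures are saved under pics/ and viewed, at most 10 in all, crops included, and the job is handed in when it is done.

```bash
ls; mkdir -p pics
python3 - <<'E'
from station import monitor, eyes, job, manip
import cv2,numpy as np
print(manip.nose_length, monitor.sense())
for n in("scene","top"):
    s=eyes.snapshot(n); np.savez(f"{n}.npz",**s); cv2.imwrite(f"pics/{n}0.png",s["pixels"][:,:,::-1]); print(n,s["intrinsics"],s["eye"],s["attitude"])
E
```

```text
pics
0.014 {'t': 0.0, 'q': array([-1.48551082e+00,  5.28506629e-01,  1.43391337e+00,  1.76700590e-05,
        1.18139443e+00, -1.78526660e-01]), 'qd': array([-0.00124359, -0.0007703 ,  0.00023764, -0.00027987,  0.00042293,
       -0.00035939]), 'tau': array([-1.40137279e-03, -4.42354560e+01, -1.78025669e+01, -4.58796076e-04,
        8.41838890e-03,  1.02065616e-05]), 'tcp_pos': array([ 0.16293379, -0.60267279,  0.24430521]), 'tool_rot': array([ 9.91312829e-01,  1.31520493e-01,  5.99323154e-05, -1.10929679e-03]), 'force': array([0.9738728 , 0.17502132, 0.39758189]), 'ft_torque': array([-0.00574393,  0.01118035,  0.00393727]), 'gripper_force': 0.0, 'finger_gap': 1.0028001316793718}
scene [[519.21701872   0.         276.6915206 ]
 [  0.         519.21701872 209.88330044]
 [  0.           0.           1.        ]] [0.00470833 0.4969271  0.87636044] [-0.35796788  0.86959854 -0.3117891   0.13581211]
top [[499.74122909   0.         278.13775194]
 [  0.         499.74122909 216.87745978]
 [  0.           0.           1.        ]] [0.39920191 0.03633892 1.11397519] [ 0.71275204 -0.7001256   0.02555233 -0.03399637]
```

View pics/scene0.png

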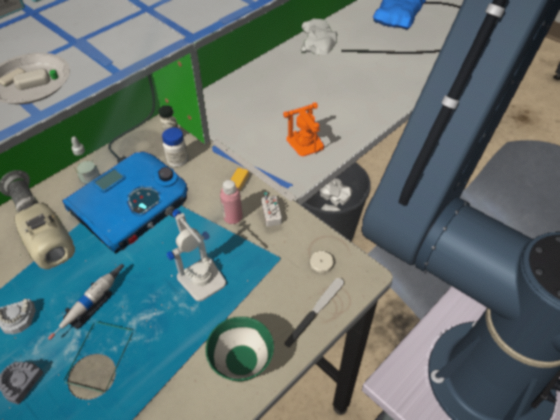

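View pics/top0.png

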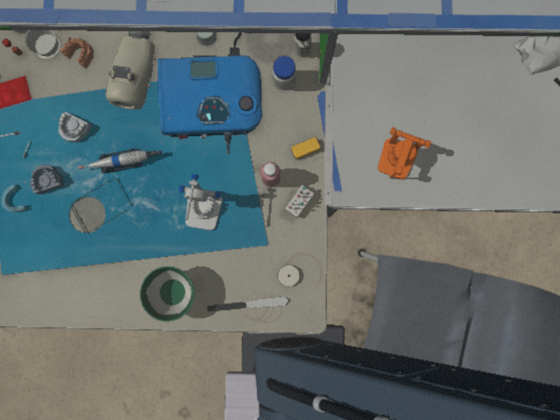

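Scene view: the off-white articulator is on the mat at about (198,265), with its blue knob at about (178,215) and its screws around (175,255) and (207,240). The top view has it at (203,208).
Candidates: off-white articulator, top (203,208); orange one, top (400,155), excluded by colour; white lumps, top (540,55), not an articulator. I choose the first and check it in a crop.

```bash
cat > h.py <<'E'
import numpy as np,cv2
from scipy.spatial.transform import Rotation as R
def cloud(s):
    K=s["intrinsics"];d=s["depth"];v,u=np.mgrid[:d.shape[0],:d.shape[1]]
    p=np.stack([(u-K[0,2])/K[0,0]*d,(v-K[1,2])/K[1,1]*d,d],-1)
    return p@R.from_quat(s["attitude"]).as_matrix().T+s["eye"]
def blobs(s,box):
    u0,v0,u1,v1=box;P=cloud(s);hsv=cv2.cvtColor(s["pixels"],cv2.COLOR_RGB2HSV)
    m=cv2.inRange(hsv,(104,120,40),(130,255,255));k=np.zeros_like(m);k[v0:v1,u0:u1]=m[v0:v1,u0:u1]
    n,l,st,c=cv2.connectedComponentsWithStats(k)
    for i in range(1,n):
        if st[i,4]>5: print("blue",c[i].round(1),st[i,4],np.median(P[l==i],0).round(3))
    w=cv2.inRange(hsv,(0,0,130),(180,70,255))>0;b=np.zeros_like(w);b[v0:v1,u0:u1]=1
    return P,w&b
E
python3 - <<'E'
from h import *
ims=[]
for n,box in(("scene",(160,195,235,310)),("top",(170,165,235,240))):
    s=dict(np.load(n+".npz"));P,w=blobs(s,box);u0,v0,u1,v1=box
    ims.append(cv2.resize(s["pixels"][v0:v1,u0:u1,::-1],(390,590),interpolation=cv2.INTER_CUBIC))
    q=P[w]
    for a,b in((.003,.012),(.03,.06),(.06,.09),(.09,.2)):
        k=q[(q[:,2]>a)&(q[:,2]<b)]
        if len(k)>9: print(n,a,len(k),k.mean(0).round(3),cv2.minAreaRect((k[:,:2]*1000).astype(np.float32)))
cv2.imwrite("pics/crop.png",np.hstack(ims))
for n,px in(("top",[(166,293),(298,201),(270,173),(210,95)]),("scene",[(240,350),(230,187),(272,208),(130,195)])):
    P=cloud(dict(np.load(n+".npz")))
    for u,v in px: print(n,u,v,P[v,u].round(3))
E
```

```text
blue [173.2 202.3] 56 [0.679 0.148 0.038]
blue [175. 212.] 44 [0.556 0.213 0.164]
blue [205.7 235. ] 26 [0.529 0.179 0.088]
blue [170.1 255.2] 43 [0.54  0.255 0.087]
scene 0.003 702 [0.508 0.216 0.008] ((569.1170043945312, 157.00006103515625), (123.91107177734375, 272.4539489746094), 53.80218505859375)
scene 0.03 219 [0.525 0.199 0.038] ((541.7470703125, 160.35787963867188), (61.39400863647461, 173.7499237060547), 17.908920288085938)
scene 0.06 75 [0.559 0.171 0.08 ] ((565.3278198242188, 163.22372436523438), (28.285791397094727, 175.4378662109375), 12.520706176757812)
scene 0.09 398 [0.526 0.223 0.14 ] ((512.040283203125, 217.71128845214844), (70.95905303955078, 39.768550872802734), 15.918420791625977)
blue [194.  176.2] 30 [0.555 0.212 0.164]
blue [181.  188.3] 32 [0.543 0.252 0.087]
blue [217.5 194.3] 24 [0.531 0.176 0.088]
top 0.003 345 [0.483 0.224 0.008] ((499.4078063964844, 223.3450927734375), (82.12644958496094, 71.97501373291016), 86.18540954589844)
top 0.03 47 [0.511 0.215 0.034] ((508.6936340332031, 217.17584228515625), (25.399015426635742, 46.431636810302734), 3.668508529663086)
top 0.09 159 [0.525 0.22  0.145] ((511.95758056640625, 217.8494415283203), (68.07111358642578, 33.521270751953125), 12.32816219329834)
top 166 293 [0.32  0.294 0.008]
top 298 201 [0.527 0.007 0.025]
top 270 173 [0.574 0.067 0.105]
top 210 95 [0.751 0.202 0.059]
scene 240 350 [0.341 0.269 0.009]
scene 230 187 [0.574 0.074 0.106]
scene 272 208 [0.526 0.006 0.022]
scene 130 195 [0.742 0.212 0.06 ]
```

View pics/crop.png

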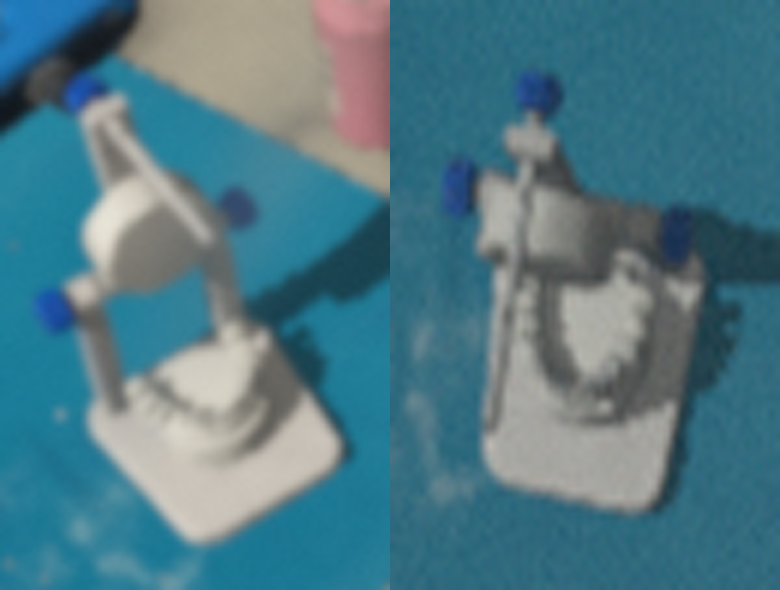

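The crop shows the off-white articulator with its arm a little past upright, its knob at the rear and its cast and pin in front; this is the right one. Hinge centre is about (0.537, 0.214), yaw about -0.15, and the knob face about (0.561, 0.210, 0.16). Next: turn the tool to that yaw, shut the fingers and fly over.

```bash
python3 - <<'E'
from h import *
for n in("top","scene"):
    P=cloud(dict(np.load(n+".npz"))).reshape(-1,3)
    k=P[(P[:,2]>.13)&(P[:,0]>.3)&(P[:,0]<.95)&(abs(P[:,1])<.45)]
    b={}
    for p in k: t=tuple((p[:2]//.05*.05).round(2)); b[t]=max(b.get(t,0),p[2].round(2))
    print(n,{f"{x:.2f},{y:.2f}":z.round(2) for (x,y),z in sorted(b.items())})
E
python3 -m pendant '[[[0,0,-0.01,0,0,0.8625,0],[0,0,-0.01,0,0,0.8625,0],[0,0,-0.01,0,0,0.8625,0],[0,0,-0.01,0,0,0.8625,0],[0.0183,-0.0471,0,0,0,0,0],[0.0183,-0.0471,0,0,0,0,0],[0.0183,-0.0471,0,0,0,0,0],[0.0183,-0.0471,0,0,0,0,0],[0.0183,-0.0471,0,0,0,0,0],[0.0183,-0.0471,0,0,0,0,0],[0.0183,-0.0471,0,0,0,0,0],[0.0183,-0.0471,0,0,0,0,0],[0,0,0,0,0,0,0]]]'
```

```text
top {'0.35,0.00': np.float64(1.11), '0.45,0.20': np.float64(0.17), '0.50,0.20': np.float64(0.17), '0.55,0.20': np.float64(0.17), '0.75,-0.45': np.float64(0.28), '0.75,-0.40': np.float64(0.28), '0.75,-0.35': np.float64(0.28), '0.75,-0.30': np.float64(0.28), '0.75,-0.25': np.float64(0.28), '0.75,-0.20': np.float64(0.28), '0.75,-0.15': np.float64(0.28), '0.75,-0.10': np.float64(0.28), '0.75,-0.05': np.float64(0.28), '0.75,0.00': np.float64(0.28), '0.75,0.05': np.float64(0.28), '0.75,0.10': np.float64(0.28), '0.75,0.15': np.float64(0.28), '0.75,0.20': np.float64(0.28), '0.75,0.25': np.float64(0.28), '0.75,0.30': np.float64(0.28), '0.75,0.35': np.float64(0.28), '0.75,0.40': np.float64(0.28), '0.80,-0.45': np.float64(0.28), '0.80,-0.40': np.float64(0.29), '0.80,-0.35': np.float64(0.29), '0.80,-0.30': np.float64(0.29), '0.80,-0.25': np.float64(0.29), '0.80,-0.20': np.float64(0.29), '0.80,-0.15': np.float64(0.29), '0.80,-0.10': np.float64(0.28), '0.80,-0.05': np.float64(0.28), '0.80,0.00': np.float64(0.28), '0.80,0.05': np.float64(0.28), '0.80,0.10': np.float64(0.28), '0.80,0.15': np.float64
[... 1651 characters left out ...]
0.85,0.00': np.float64(0.28), '0.85,0.05': np.float64(0.28), '0.85,0.10': np.float64(0.29), '0.85,0.15': np.float64(0.3), '0.85,0.20': np.float64(0.3), '0.85,0.25': np.float64(0.3), '0.85,0.30': np.float64(0.3), '0.90,-0.20': np.float64(0.28), '0.90,-0.15': np.float64(0.28), '0.90,-0.10': np.float64(0.28), '0.90,-0.05': np.float64(0.28), '0.90,0.00': np.float64(0.28), '0.90,0.05': np.float64(0.28), '0.90,0.10': np.float64(0.29), '0.90,0.15': np.float64(0.3), '0.90,0.20': np.float64(0.31), '0.90,0.25': np.float64(0.31), '0.90,0.30': np.float64(0.29)}
t: 1.4
tcp_pos: [0.3247, -0.3178, 0.2768]
tool_rot: [0.997, -0.073, -0.001, -0.002]
force: [0.4, -0.4, 1.0]
finger_gap: 0.001
gripper_force: 0.0
```

```bash
python3 -m pendant '[[[0.02,-0.05,0,0,0,0,0],[0.02,-0.05,0,0,0,0,0],[0.02,-0.05,0,0,0,0,0],[0.02,-0.05,0,0,0,0,0],[0.02,-0.05,0,0,0,0,0],[0.02,-0.05,0,0,0,0,0],[0.02,-0.05,0,0,0,0,0],[0.02,-0.05,0,0,0,0,0],[0.02,-0.05,0,0,0,0,0],[0.02,-0.05,0,0,0,0,0],[0.02,-0.05,0,0,0,0,0],[0.02,-0.05,0,0,0,0,0],[0.02,-0.05,0,0,0,0,0],[0.02,-0.05,0,0,0,0,0],[0,0,0,0,0,0,0],[0,0,0,0,0,0,0]]]'
python3 - <<'E'
from station import monitor, eyes, manip
from h import *
s=eyes.snapshot("wrist");cv2.imwrite("pics/w1.png",s["pixels"][:,:,::-1]);np.savez("w1.npz",**s)
print(manip.nose_length);P,w=blobs(s,(0,0,560,420))
a=monitor.sense();print(a["tcp_pos"],R.from_quat(a["tool_rot"]).as_matrix().round(3),a["force"])
E
```

```text
t: 3.0
tcp_pos: [0.6293, 0.1974, 0.2762]
tool_rot: [0.997, -0.074, -0.001, 0.001]
force: [-1.3, -0.5, 0.1]
finger_gap: 0.003
gripper_force: 0.0
0.014
blue [416.4   1.6] 103 [0.785 0.049 0.071]
blue [473.6  52.3] 873 [ 0.749 -0.045 -0.   ]
blue [133.  50.] 9 [0.788 0.317 0.063]
blue [323.9  80.5] 12 [0.733 0.139 0.071]
blue [237.5 112.9] 48 [0.718 0.229 0.054]
blue [498.  178.2] 676 [ 0.59  -0.076 -0.   ]
blue [274.8 133.7] 24 [0.69  0.193 0.047]
blue [255.1 137.4] 7 [0.689 0.216 0.046]
blue [261.5 137. ] 6 [0.689 0.209 0.046]
blue [309.5 140.8] 10 [0.676 0.157 0.038]
blue [291.9 145.3] 11 [0.675 0.177 0.038]
blue [227.5 157.2] 12 [0.673 0.25  0.036]
blue [107.5 226.9] 254 [0.612 0.412 0.033]
blue [242.  280.2] 127 [0.544 0.252 0.088]
blue [314.4 279.3] 51 [0.535 0.174 0.088]
[0.62889962 0.19650296 0.2764286 ] [[ 0.989 -0.15  -0.002]
 [-0.15  -0.989 -0.001]
 [-0.002  0.001 -1.   ]] [-0.55118727 -0.2521949  -0.3536257 ]
```

View pics/w1.png

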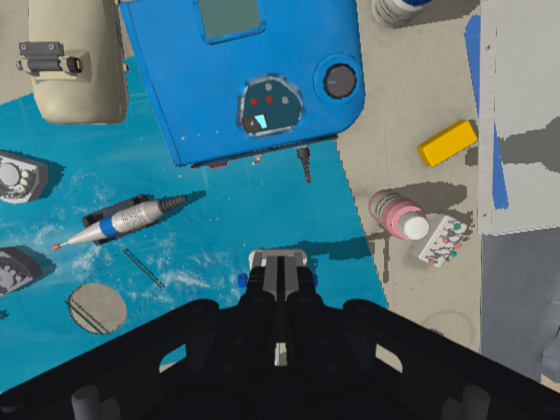

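Wrist view: the blue screws are at (242,280) and (314,279), either side of the fingers, so the tool is lined up behind the articulator with clear mat beneath. Next: 4 mm sideways, descend behind the knob, and approach to about 10 mm.

```bash
python3 -m pendant '[[[0,-0.005,0.035,0,0,0,0],[0,0,0.035,0,0,0,0],[0,0,0.035,0,0,0,0],[0,0,0.035,0,0,0,0],[-0.015,0,0,0,0,0,0],[-0.015,0,0,0,0,0,0],[-0.015,0,0,0,0,0,0],[-0.012,0,0,0,0,0,0],[0,0,0,0,0,0,0],[0,0,0,0,0,0,0]]]'
python3 - <<'E'
from station import monitor, eyes, manip
from h import *
s=eyes.snapshot("scene");c=s["pixels"][150:320,110:310,::-1];cv2.imwrite("pics/s2.png",cv2.resize(c,(640,544),interpolation=cv2.INTER_CUBIC))
P,w=blobs(s,(160,195,235,310))
f=[monitor.sense()["force"]];print(f)
E
```

```text
t: 4.05
tcp_pos: [0.5851, 0.2084, 0.1666]
tool_rot: [0.997, -0.075, 0.001, -0.0]
force: [0.5, 0.4, -0.9]
finger_gap: -0.002
gripper_force: 0.0
blue [178.9 197.4] 24 [0.68  0.138 0.038]
blue [175. 212.] 44 [0.557 0.214 0.164]
blue [161.2 212.3] 9 [0.676 0.186 0.038]
blue [205.6 235. ] 23 [0.53  0.179 0.088]
blue [170. 255.] 39 [0.541 0.255 0.088]
[array([-0.06777731, -0.53077659,  0.08197071])]
```

View pics/s2.png

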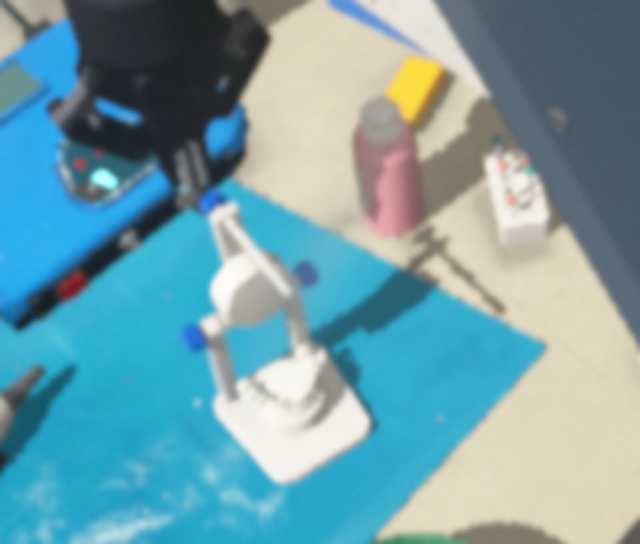

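The crop shows the shut fingertips at about (205,185), right behind the blue knob at (212,200), with nothing else near. Next: push over horizontally past upright.

```bash
python3 -m pendant '[[[-0.0075,0,0,0,0,0,0],[-0.0075,0,0,0,0,0,0],[-0.0075,0,0,0,0,0,0],[-0.0075,0,0,0,0,0,0],[-0.0075,0,0,0,0,0,0],[-0.0075,0,0,0,0,0,0],[-0.0075,0,0,0,0,0,0],[-0.0075,0,0,0,0,0,0],[-0.006,0,0.000,0,0,0,0],[-0.006,0,0.001,0,0,0,0],[0,0,0,0,0,0,0]]]'
python3 - <<'E'
from station import monitor, eyes, manip
from h import *
s=eyes.snapshot("scene");P,w=blobs(s,(160,195,250,310))
print(monitor.sense()["force"],monitor.sense()["tcp_pos"])
E
```

```text
t: 5.2
tcp_pos: [0.5266, 0.2169, 0.1643]
tool_rot: [0.997, -0.075, -0.001, 0.0]
force: [-0.1, 0.5, 0.4]
finger_gap: -0.0
gripper_force: 0.0
blue [163.6 204.3] 13 [0.522 0.249 0.243]
blue [161.7 208.5] 6 [0.539 0.246 0.214]
blue [189.7 230.9] 40 [0.508 0.222 0.16 ]
blue [205.4 234.9] 35 [0.529 0.178 0.088]
blue [169.9 255. ] 38 [0.54  0.255 0.088]
[ 0.18611924 -0.61293753  0.88479439] [0.52706607 0.21682346 0.16440268]
```

```bash
python3 -m pendant '[[[-0.0075,0,0.0005,0,0,0,0],[-0.0075,0,0.0012,0,0,0,0],[-0.0075,0,0.002,0,0,0,0],[-0.0062,0,0.0037,0,0,0,0],[-0.0062,0,0.0043,0,0,0,0],[-0.0056,0,0.0043,0,0,0,0],[-0.005,0,0.005,0,0,0,0],[-0.0043,0,0.005,0,0,0,0],[-0.0038,0,0.005,0,0,0,0],[0,0,0,0,0,0,0]]]'
python3 - <<'E'
from station import monitor, eyes, manip
from h import *
s=eyes.snapshot("scene");P,w=blobs(s,(160,195,250,310))
cv2.imwrite("pics/s3.png",cv2.resize(s["pixels"][150:320,110:310,::-1],(640,544),interpolation=cv2.INTER_CUBIC))
print(monitor.sense()["force"],monitor.sense()["tcp_pos"])
E
```

```text
t: 6.25
tcp_pos: [0.4843, 0.2231, 0.139]
tool_rot: [0.997, -0.075, -0.001, 0.0]
force: [0.3, -0.3, -0.1]
finger_gap: -0.003
gripper_force: 0.0
blue [164.  199.9] 14 [0.491 0.261 0.291]
blue [161.8 211.7] 14 [0.676 0.184 0.038]
blue [207.5 236. ] 8 [0.527 0.177 0.084]
blue [170. 255.] 39 [0.541 0.255 0.088]
blue [204.4 256.6] 41 [0.467 0.227 0.127]
[-0.38451925  1.31865944 -0.4106399 ] [0.48481864 0.22314454 0.13927053]
```

View pics/s3.png

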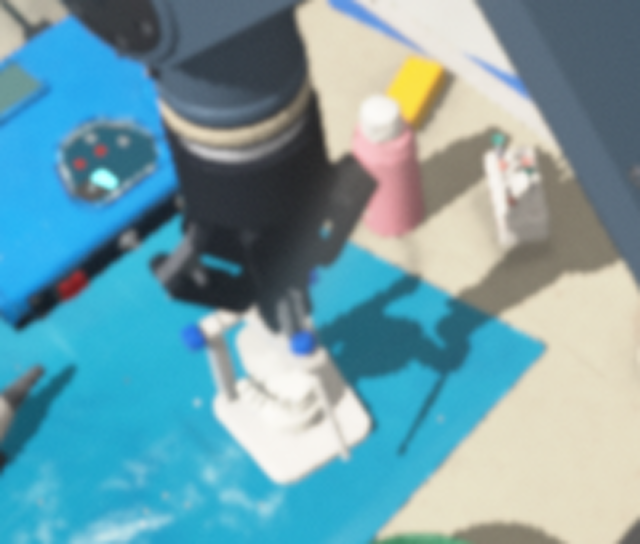

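The crop shows the arm about 0.4 rad from shut, with the knob at (303,343) under the fingertips and the base unmoved. Continuing gently.

```bash
python3 -m pendant '[[[-0.0046,0,0.0055,0,0,0,0],[-0.0046,0,0.0055,0,0,0,0],[-0.0046,0,0.0055,0,0,0,0],[-0.0025,0,0.005,0,0,0,0],[-0.0025,0,0.005,0,0,0,0],[-0.0025,0,0.005,0,0,0,0],[0,0,0,0,0,0,0],[0,0,0,0,0,0,0]]]'
python3 -m pendant '[[[0,0,0.0012,0,0,0,0],[0,0,0.0012,0,0,0,0],[0,0,0,0,0,0,0],[0,0,0,0,0,0,0]]]'
```

```text
t: 7.1
tcp_pos: [0.4683, 0.2257, 0.1143]
tool_rot: [0.997, -0.075, -0.0, 0.0]
force: [0.4, 0.2, 0.7]
finger_gap: 0.004
gripper_force: 0.0
t: 7.5
tcp_pos: [0.4687, 0.2258, 0.1133]
tool_rot: [0.997, -0.075, 0.0, -0.0]
force: [-0.6, -1.3, 5.0]
finger_gap: 0.002
gripper_force: 2.6
```

```bash
python3 -m pendant '[[[0,0,0.001,0,0,0,0],[0,0,0,0,0,0,0],[0,0,0,0,0,0,0],[0,0,0,0,0,0,0],[0,0,0,0,0,0,0]]]'
python3 - <<'E'
from station import monitor, eyes, manip
from h import *
s=eyes.snapshot("scene");P,w=blobs(s,(160,195,250,310))
cv2.imwrite("pics/s4.png",cv2.resize(s["pixels"][210:320,140:270,::-1],(640,542),interpolation=cv2.INTER_CUBIC))
print(monitor.sense()["force"],monitor.sense()["tcp_pos"])
E
```

```text
t: 8.0
tcp_pos: [0.4687, 0.2258, 0.1131]
tool_rot: [0.997, -0.075, 0.0, -0.0]
force: [-2.2, 0.0, 10.4]
finger_gap: 0.003
gripper_force: 5.1
blue [162.5 211.2] 13 [0.676 0.182 0.037]
blue [168.7 256.5] 11 [0.539 0.26  0.089]
blue [209.4 269.8] 25 [0.457 0.229 0.099]
[-1.63954838 -0.65825106 10.30775517] [0.46868308 0.22578309 0.11306949]
```

View pics/s4.png

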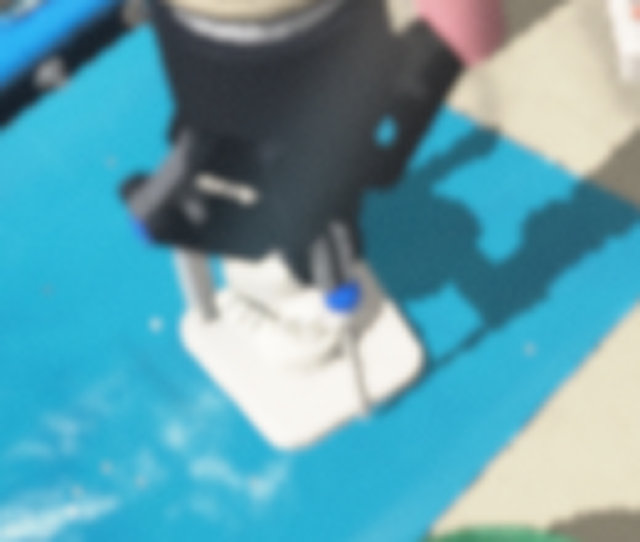

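The crop shows the arm shut, with the pin down at the base front (370,408) and the fingertip on the knob at (343,297). Force rose 5 N over 0.2 mm, so it is on its stop, held at about 10 N.

```bash
python3 -c "
from station import job
print(job.sign_off())"
```

```text
the job is handed in; nothing more can be done
None
```

I pushed the upper arm over from behind, let it down until it was against its stop, and handed the job in with the fingertip pressing the blue knob at about 10 N; the sign-off returned no verdict.

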